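# Set the drilling fence's sliding stop

### The arm

A 6-joint arm with a two-finger parallel gripper is mounted at the origin on the work surface. World frame = base frame: x ahead of the robot, y to its left, z up, the work surface at z = 0. Lengths are in m, angles in rad, forces in N, time in s.
With the tool pointing down it reaches from about 0.325 to 0.875 m from the base axis. Payload 4.4 kg.
Tool frame: the origin (TCP) lies midway between the tips of the shut fingers; the grasp point (between the pads) lies env.grip_point_offset behind it (env.grip_point_offset is the distance from the TCP to the grasp point, in m); z points along the fingers, y is the line along which they close (so a half turn about z gives the same grasp; the last joint's range is limited). The gripper opens to 85 mm and grips with 20 to 120 N. Pads are 22 mm wide; open, the fingers measure 114 mm over their backs; the gripper's body (76 mm by 85 mm) begins 54 mm behind the grasp point. The pads swing forward as they close: fully open they stand 13 mm farther back than shut.
Start: joints at [1.016, 0.207, 1.542, -0, 1.393, -0.15], TCP at [0.226, 0.529, 0.231] pointing down, gripper open.
Joint ranges: [-2.73, 2.73], [-0.86, 2.22], [0.23, 2.46], [-1.11, 4.25], [0.08, 2.63], [-2.82, 2.82]. Speed limits (rad/s): [2.79, 2.79, 3.14, 3.14, 3.14, 3.14].

### API

Orientations are given as a 3x3 rotation matrix whose columns are the frame's x, y, z axes.
In Python, from rig import env gives the robot as it stands. Calls block until the motion is done:
- env.reach(position, orientation): joint-space move of the TCP to a pose.
- env.line_to(position, feed=0.15, frame=None, f_stop=None): straight line of the TCP; frame=None keeps the orientation; feed is the mean speed in m/s. With f_stop (N) it stops when the force on the tool has changed by that much, and returns True; else False.
- env.move_j(angles): joint-space move.
- env.gripper_open() and env.close_gripper(grip_force=None): open the fingers fully, or close them until they stop; grip_force is the grip in N (None keeps the last).
- env.dwell(seconds).
- env.inverse_kinematics(position, orientation): joint angles nearest the present ones, or None.
- env.get_obs(): the state.
- env.grab_frame(name): name is "side" or "top"; returns the picture (384x512x3 uint8, red, green, blue); there is no depth.
- env.camera_info(name): a dict with "intrinsics" (3x3 intrinsics, pixels), "k1" (the pictures are not rectified: a ray, as slopes to the right and down, at radius r is drawn at 1 + k1 r^2 times it, then the intrinsics apply), "position" and "orientation" of the camera in the world. Camera axes: x right, y down, z forward; pixel columns grow to the right and rows downward; lengths in m; the calibration is good to about 2 mm. A picture is of the moment at which its call begins. camera_info takes no time and is no camera call.
A pose or a line that the arm cannot do raises env.PlanningError and nothing moves.
- env.hand_in(): hands the job in; it is judged then, once.
The state is a dict: "t": time; "joint_pos": joint angles; "qvel": joint speeds; "tau": joint torques, N m; "eef_pos": TCP position; "orientation": TCP orientation; "force": force on the tool from outside, world axes, zero at the start; "torque": the same for the moment, N m; "opening": finger opening in m; "grasp_force": force on a finger pad.
Only numpy, scipy, OpenCV 4.12 (cv2) and the standard library are available. Lean on these libraries where they do the work, as an engineer would, in place of code of your own. Each camera call takes 0.05 s, during which the arm holds its last target. There are 200 camera calls.

### The job

Set the sliding carriage of the drilling fence: with the fingertips press down the ribbed pad in the middle of the carriage to free its brake, and keep it down while you push the carriage along the rail until it rests against the end stop that has the round thumb-screw on top. Then let the pad spring up and move clear. Never force the carriage along with the pad up, and leave the loose things on the bench where they are.

Things in the scene. Friction and masses are not known exactly. Their poses are not given: they have to be found in the camera images.
- rail: The drilling fence, fixed to the bench: a plywood board 130 x 460 x 12 mm with an aluminium rail 44 mm wide, 420 mm long, lying along its middle, rail top 36 mm above the bench, and a paper scale beside it on the +x side. Origin: centre of the board's underside, on the bench. Its y axis runs along the rail, x across it, z up.
- carriage: The carriage on the rail, dark steel, 48 mm across the rail, 80 mm long, with a raised rim at each end (15 mm long, top 66.5 mm above the bench). Between the rims is a trough 50 mm long, open to both sides, filled by the ribbed pad. Origin: under its middle, on the rail's top. Axes as the rail's. It only slides along the rail.
- pad_top (a point): The ribbed black release pad in the middle of the carriage, 42 mm across the rail and 48 mm along it. Point: centre of its upper face, 56.5 mm above the bench when up, 10 mm below the rims' tops; moves down with the pad. Shut fingers fit between the rims and can push sideways against either rim while pressing the pad.
- release (a joint): Travel of the pad in m: 0 up (brake on), 0.005 fully down. Sprung: as the pad goes down the brake eases; from about 0.003, at about 5.5 N, it is off, and the pad meets its bottom stop soon after. With the pad well down the carriage slides with 1 to 3 N; with it up the brake holds against some 20 to 30 N. The brake grips again as the pad comes up.
- screw_stop_mid (a point): The stop to slide to: a plain steel block across the rail, 48 x 20 (along the rail) x 26 mm, top 62.5 mm above the bench, with a round thumb-screw on top (head 26 mm across, reaching 92.5 mm above the bench). Firmly fixed to the rail on one side of the carriage or the other. Point: centre of the block's top face. The carriage touches it when its middle is 50 mm from this point along the rail.
- bare_stop_mid (a point): The other stop at the other end: the same block, without a thumb-screw; not the one wanted. Point: centre of its top face.
- oil_can: Bystander, loose: a small red oil can, 60 mm across, 100 mm tall with a thin spout to 137 mm, to the right of the fence. Origin: centre of its underside.
- screwdriver: Bystander, loose: a screwdriver 190 mm long with a red handle, lying to the right of the fence. Origin: on the bench below its middle; it lies along its x axis.
- drill: Bystander, loose: a cordless drill standing on its battery, 200 mm tall, to the left of the fence. Origin: centre of the battery's underside.

How it is judged:
On the way, in this order (a step that is already met when the one before it is completed fails the run):
1. the pad is pressed down while the carriage is still where it started (value of joint release above 0.002 m and distance of carriage from where it was at the start of the episode below 0.01 m), for 0.05 s.
2. the carriage has been pushed up to the stop with the thumb-screw (horizontal distance between carriage and screw_stop_mid below 0.0525 m), for 0.1 s.
At the end, for the whole second after the job is handed in: The carriage rests against the stop with the thumb-screw (gap at most 3 mm), the pad is up with the brake on, nothing moves (horizontal distance between carriage and screw_stop_mid below 0.053 m and value of joint release below 0.0008 m and linear speed of carriage below 0.003 m/s); the robot touches nothing.
It fails at once if the carriage is forced along (faster than 10 mm/s) with the pad up and the brake on (value of joint release below 0.0005 m and linear speed of carriage above 0.01 m/s).
It fails at once if a loose bystander is lifted, carried or pushed more than 15 mm (distance of any of oil_can, screwdriver, drill from where it was at the start of the episode above 0.015 m).
It also fails if it takes over 35 s, if anything falls off the work surface, if the arm or the gripper's body presses on something with over 40 N, if the wrist force passes 120 N, or if a joint passes its speed limit or range.

## Working session

There is one attempt and no reset: what is moved stays moved. The work goes in short steps, each a Python script; the robot and the scene stay as the last script left them, time stands still between calls to the robot, and variables do not carry over. Pictures are saved under pics/ and viewed, at most 10 in all, crops included, and the job is handed in when it is done.

```bash
mkdir -p pics; python3 - <<'E'
from rig import env
import cv2
for n in("top","side"):
    im=env.grab_frame(n); cv2.imwrite(f"pics/{n}0.png",im[:,:,::-1])
    c=env.camera_info(n); print(n,c)
o=env.get_obs(); print(o["t"],o["orientation"],o["force"],o["opening"],env.grip_point_offset)
E
```

```text
top {'intrinsics': array([[436.23370669,   0.        , 251.27060781],
       [  0.        , 436.23370669, 192.33597427],
       [  0.        ,   0.        ,   1.        ]]), 'k1': -0.13788908178256487, 'position': array([0.4076474 , 0.02466795, 1.16601225]), 'orientation': array([[-2.58860616e-03, -9.93903111e-01,  1.10226606e-01],
       [-9.99849075e-01,  6.78829712e-04, -1.73599150e-02],
       [ 1.71792484e-02, -1.10254908e-01, -9.93754863e-01]])}
side {'intrinsics': array([[347.48643073,   0.        , 258.13648244],
       [  0.        , 347.48643073, 187.66914188],
       [  0.        ,   0.        ,   1.        ]]), 'k1': -0.053645553643139055, 'position': array([ 0.47956064, -0.6519924 ,  0.71197347]), 'orientation': array([[ 0.99697584, -0.06622497,  0.04066246],
       [-0.075269  , -0.69272466,  0.71726363],
       [-0.01933287, -0.71815513, -0.69561444]])}
0.1 [[-9.19582460e-01  3.92895593e-01 -1.07375535e-03]
 [ 3.92896954e-01  9.19580790e-01 -1.77596831e-03]
 [ 2.89634674e-04 -2.05502451e-03 -9.99997846e-01]] [-0.24804475 -0.45243289 -0.77879707] 0.08523953330292902 0.0187
```

View pics/top0.png

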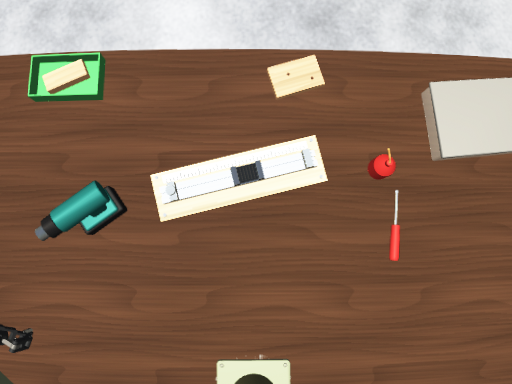

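View pics/side0.png

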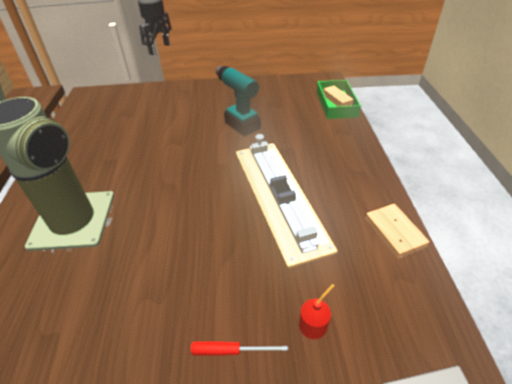

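The top view shows the fence with the carriage at about (247,173), and stops at about (171,188) on the left and (308,159) on the right. In the side view the far (left) stop at (260,142) seems to carry the thumb-screw. I'll zoom in to check and measure.

```bash
cat > h.py <<'E'
import numpy as np, cv2
from rig import env
def ray(n,px):
    c=env.camera_info(n); K=c["intrinsics"]
    u=cv2.undistortPoints(np.array([[px]],float),K,np.array([c["k1"],0,0,0,0.]))[0,0]
    return c["position"], c["orientation"]@np.array([u[0],u[1],1])
def on_plane(n,px,z):
    p,d=ray(n,px); return p+d*(z-p[2])/d[2]
E
python3 - <<'E'
from h import *
t=cv2.imread("pics/top0.png"); s=cv2.imread("pics/side0.png")
a=cv2.resize(t[130:225,145:335],(760,380),interpolation=cv2.INTER_CUBIC)
b=cv2.resize(s[125:265,230:340],(440,560),interpolation=cv2.INTER_CUBIC)
cv2.imwrite("pics/za.png",a); cv2.imwrite("pics/zb.png",b)
def blob(m,seed):
    n,l,st,c=cv2.connectedComponentsWithStats(m.astype(np.uint8))
    k=min((i for i in range(1,n) if st[i,4]>30),key=lambda i:np.hypot(*(c[i]-seed)))
    return l==k
# board outline on plane z=.012 from top view
hsv=cv2.cvtColor(t,cv2.COLOR_BGR2HSV)
m=blob(cv2.morphologyEx((hsv[:,:,2]>150).astype(np.uint8),cv2.MORPH_CLOSE,np.ones((5,5))),(240,178))
cs,_=cv2.findContours(m.astype(np.uint8),cv2.RETR_EXTERNAL,cv2.CHAIN_APPROX_NONE)
pts=np.array([on_plane("top",p[0],.012)[:2] for p in max(cs,key=len).astype(float)],np.float32)
r=cv2.minAreaRect(pts*1000); print("board",r)
m=np.zeros(t.shape[:2],bool); m[155:192,225:270]=(t.max(2)<95)[155:192,225:270]
m=blob(m&(hsv[:,:,1]<110),(247,173)); ys,xs=np.nonzero(m)
R=cv2.minAreaRect(np.c_[xs,ys].astype(np.float32)); print(m.sum(),R,on_plane("top",R[0],.0625))
for q in((171,188),(308,159)): print(on_plane("top",q,.0625))
E
```

```text
board ((576.7808227539062, 38.36798095703125), (131.73269653320312, 461.958984375), 13.894486427307129)
335 ((245.44119262695312, 173.7647247314453), (17.220027923583984, 25.70877456665039), 75.96376037597656) [0.57784985 0.02017922 0.0625    ]
[0.54132271 0.21026654 0.0625    ]
[ 0.61652843 -0.14129493  0.0625    ]
```

View pics/za.png

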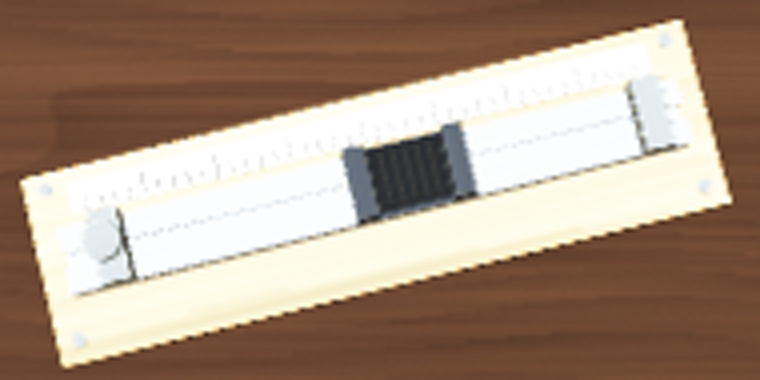

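View pics/zb.png

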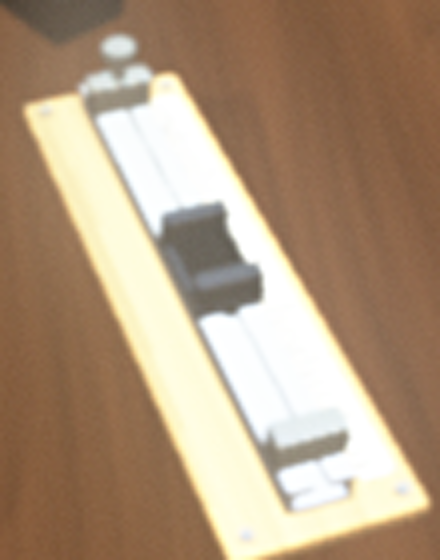

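The thumb-screw is on the left (+y) stop: zoom (103,240), and (119,45) in the side crop. I'll push along +y, with the fingers closing across the rail.

```bash
cat >> h.py <<'E'
a=np.deg2rad(13.9); U=np.array([-np.sin(a),np.cos(a),0]); X=np.array([np.cos(a),np.sin(a),0])
C0=np.array([.5768,.0384,0])
Rt=np.c_[U,X,[0,0,-1.]]
E
python3 - <<'E'
from h import *
pad=on_plane("top",(145+412/4,130+171/4),.0565); d=pad-C0
print(pad,"along",d@U,"across",d@X)
st=[on_plane("top",(145+x/4,130+y/4),.0625) for x,y in((127,244),(632,112))]
print("stop inner faces along",[(p-C0)@U for p in st])
s=d@U; P=C0+U*(s+.005)
for R in(Rt,Rt@np.diag([-1,-1,1])):
    print(env.inverse_kinematics(P+[0,0,.09],R))
env.close_gripper(60)
q=env.inverse_kinematics(P+[0,0,.14],Rt); q2=env.inverse_kinematics(P+[0,0,.14],Rt@np.diag([-1,-1,1]))
now=env.get_obs()["joint_pos"]
R=min((r for r,k in((Rt,q),(Rt@np.diag([-1,-1,1]),q2)) if k is not None),key=lambda r:abs(env.inverse_kinematics(P+[0,0,.14],r)[5]-now[5]))
env.reach(P+[0,0,.14],R); env.line_to(P+[0,0,.085])
np.save("R.npy",R); np.save("s.npy",s)
o=env.get_obs(); print(o["t"],o["eef_pos"],P,o["force"],o["opening"])
t=env.grab_frame("top");sd=env.grab_frame("side")
v=np.hstack([cv2.resize(t[140:210,205:285],(400,350)),cv2.resize(sd[130:250,230:340],(367,400))[:350]])
cv2.imwrite("pics/ab.png",v[:,:,::-1])
E
```

```text
[0.58141516 0.01356981 0.0565    ] along -0.025211770667540528 across -0.0014848924109319797
stop inner faces along [np.float64(0.16275908906570155), np.float64(-0.17203375617576558)]
[-1.16391439e-01  3.72270066e-01  1.64484725e+00 -4.44089210e-16
  1.12447533e+00 -3.58992205e-01]
[-1.16391439e-01  3.72270066e-01  1.64484725e+00 -4.44089210e-16
  1.12447533e+00  2.78260045e+00]
3.625 [0.58168303 0.01925851 0.08498228] [0.58165543 0.0187801  0.        ] [-0.77700444  0.56634205  0.63755252] -4.2732791133721106e-05
```

View pics/ab.png

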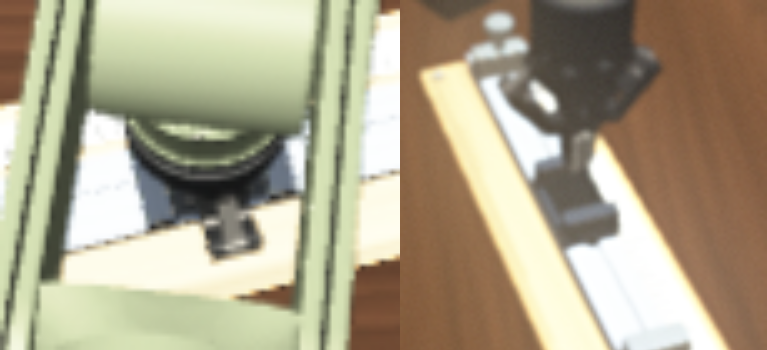

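The shut fingers hang over the trough between the two rims (side crop about (580,165)), so I'll press the pad.

```bash
python3 - <<'E'
from h import *
s=float(np.load("s.npy")); P=C0+U*(s+.005)
def st(l):
    o=env.get_obs(); print(l,round(o["t"],2),o["eef_pos"],"al",(o["eef_pos"]-C0)@U,"F",o["force"].round(2),"Fu",o["force"]@U); return o
st("pre")
print(env.line_to(P+[0,0,.062],feed=.05)); st("62")
for z in(.0575,.0555,.054,.053,.052):
    h=env.line_to(P+[0,0,z],feed=.02,f_stop=14); st(f"{z} {h}")
    if h: break
E
```

```text
pre 3.73 [0.58289953 0.01889289 0.08642819] al -0.02040115069027732 F [ 0.17 -0.1   0.85] Fu -0.13500951042577367
False
62 4.33 [0.58143805 0.01876117 0.06160109] al -0.02017792928628599 F [ 0.65 -0.64  0.28] Fu -0.7784502221571922
0.0575 False 4.71 [0.58157578 0.01879326 0.05744025] al -0.020179859520493153 F [ 0.12 -0.46 -0.08] Fu -0.47497282195652835
0.0555 False 4.96 [0.58213065 0.0187449  0.0558553 ] al -0.020360099186319126 F [0.17 0.18 0.69] Fu 0.13581231856971188
0.054 False 5.21 [0.58211486 0.01876684 0.05450443] al -0.02033501173126047 F [ 0.44 -0.4   3.14] Fu -0.4922023877498456
0.053 False 5.46 [0.58216706 0.01874323 0.05353478] al -0.02037047101020651 F [-0.47 -0.23  5.27] Fu -0.11331778329130669
0.052 False 5.71 [0.58213669 0.01872758 0.05261682] al -0.020378364676760272 F [0.11 0.72 5.91] Fu 0.669132979670499
```

```bash
python3 - <<'E'
from h import *
s=float(np.load("s.npy")); P=C0+U*(s+.005)
def st(l):
    o=env.get_obs(); print(l,round(o["t"],2),o["eef_pos"],"al",(o["eef_pos"]-C0)@U,"F",o["force"].round(2),"Fu",o["force"]@U); return o
for z in(.051,.050,.049):
    h=env.line_to(P+[0,0,z],feed=.02); o=st(f"{z} {h}")
    if o["force"][2]>11: break
k=0
Z=z
for i in range(1,12):
    h=env.line_to(P+U*.015*i+[0,0,Z],feed=.04,f_stop=12); o=st(f"push{i} {h}")
    if h or abs(o["force"]@U)>9 or o["force"][2]<6.5: break
E
```

```text
0.051 False 5.96 [0.58219081 0.01873099 0.05168121] al -0.020388053353428498 F [ 0.74 -0.49  5.55] Fu -0.6486154315374546
0.05 False 6.21 [0.58223426 0.01870376 0.05143802] al -0.020424929526515243 F [-1.86 -0.52 10.09] Fu -0.05739633643372481
0.049 False 6.46 [0.58229204 0.0185391  0.05124991] al -0.020598643470830767 F [-5.17 -0.11 14.17] Fu 1.1334188183881582
push1 False 6.98 [0.57867705 0.03331712 0.05127024] al -0.005384956621315856 F [-4.25  0.95 14.68] Fu 1.944701131827861
push2 False 7.51 [0.57507101 0.04792841 0.05126018] al 0.009664737745252122 F [-4.48  0.41 14.65] Fu 1.4750369490305308
push3 False 8.03 [0.57148743 0.06256285 0.05124286] al 0.024731501867662795 F [-4.54  0.34 14.7 ] Fu 1.4180406574635072
push4 False 8.56 [0.56785586 0.0771392  0.05123627] al 0.03975341856513832 F [-4.39 -0.4  15.49] Fu 0.6684484887899076
push5 False 9.08 [0.56427472 0.09176972 0.05124576] al 0.054815791128453493 F [-3.35  0.19 13.98] Fu 0.9855442629764062
push6 False 9.61 [0.56071248 0.10636218 0.05126073] al 0.06983668325115977 F [-3.98  0.89 14.69] Fu 1.8193283171075845
push7 False 10.13 [0.55709744 0.12098565 0.05127211] al 0.0849003575801457 F [-3.95  0.15 14.39] Fu 1.0964777540512238
push8 False 10.66 [0.55348942 0.13561111 0.05125358] al 0.09996428639702352 F [-3.26  0.28 14.52] Fu 1.0597389968225206
push9 False 11.18 [0.54987913 0.15022548 0.05124087] al 0.11501798547002673 F [-3.73  0.29 13.99] Fu 1.1775859925583887
push10 False 11.71 [0.54690666 0.16301217 0.05127455] al 0.12814430706675775 F [-3.01 -5.49 13.87] Fu -4.602372226663881
push11 True 12.07 [0.54569444 0.17305561 0.05155887] al 0.13818484847964926 F [-0.76 -1.66  4.28] Fu -1.4255214795247309
```

The carriage met the stop near along=0.128, which is where I expected it, and the fingers then slid on to the rim. I'll press once more towards the stop, lift, back away and look.

```bash
python3 - <<'E'
from h import *
def st(l):
    o=env.get_obs(); print(l,round(o["t"],2),o["eef_pos"],"al",(o["eef_pos"]-C0)@U,"F",o["force"].round(2),"Fu",o["force"]@U); return o
o=st("now"); 
def at(s,z): return C0+U*s+[0,0,z]
env.line_to(at(.138,.0490),feed=.02); st("press")
print(env.line_to(at(.144,.0490),feed=.03,f_stop=8)); o=st("push")
s=(o["eef_pos"]-C0)@U
env.line_to(at(s-.002,.0505),feed=.02); st("relax")
env.line_to(at(s-.002,.060),feed=.02); st("up")
env.line_to(at(s-.006,.10),feed=.08)
env.line_to(at(s-.006,.22)); 
q=env.get_obs()["joint_pos"].copy(); q[0]-=.9; env.move_j(q); st("clear")
t=env.grab_frame("top");sd=env.grab_frame("side")
v=np.hstack([cv2.resize(t[140:220,150:250],(437,350)),cv2.resize(sd[125:245,230:340],(321,350))])
cv2.imwrite("pics/end.png",v[:,:,::-1])
E
```

```text
now 12.07 [0.54569444 0.17305561 0.05155887] al 0.13818484847964926 F [-0.76 -1.66  4.28] Fu -1.4255214795247309
press 12.39 [0.54568874 0.17288464 0.05128406] al 0.13802025614484584 F [-0.15  0.97 12.14] Fu 0.9810121559793933
True
push 12.6 [0.54571718 0.17299553 0.05154187] al 0.13812106705481145 F [-1.05 -1.43  3.91] Fu -1.1312720962646494
relax 12.92 [0.5460185  0.17099608 0.05156671] al 0.13610777975298166 F [3.12 0.86 4.76] Fu 0.08278270672290283
up 13.54 [0.54260456 0.17020178 0.05892891] al 0.13615686650493783 F [-0.18 -0.62  0.1 ] Fu -0.5543115656472813
clear 16.94 [ 0.46920025 -0.32180422  0.21856371] al -0.3238076977390227 F [-0.53  0.37  0.14] Fu 0.4858811553891671
```

View pics/end.png

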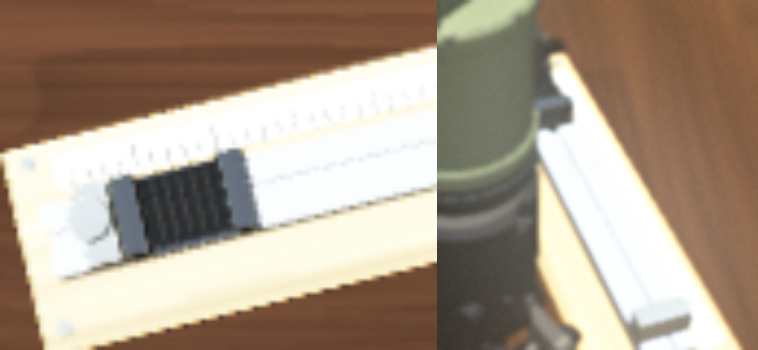

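The carriage's left rim, crop about (115,215), sits right against the thumb-screw block. A quick numeric check comes before handing in.

```bash
python3 - <<'E'
from h import *
p=on_plane("top",(150+183/4.37,140+213/4.375),.0565); g=.16276-.04-(p-C0)@U
print("gap est",g, env.get_obs()["t"])
if abs(g)<.004: print(env.hand_in())
E
```

```text
gap est -0.0016103864930753359 17.0417
the job is handed in; nothing more can be done
None
```

The carriage is against the thumb-screw stop, with an estimated gap of −1.6 mm (zero within measuring error); the pad was released, the arm moved clear, and the job was handed in after about 17 s.

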